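# Tip the cue tablet upright in its stand

### The arm

A 6-joint arm with a two-finger parallel gripper is mounted at the origin on the work surface. World frame = base frame: x ahead of the robot, y to its left, z up, the work surface at z = 0. Lengths are in m, angles in rad, forces in N, time in s.
With the tool pointing down it reaches from about 0.275 to 0.875 m from the base axis. Payload 12.5 kg.
Tool frame: the origin (TCP) lies at the very end of the fingers, on their centre line; the grasp point (between the pads) lies 19 mm behind it; y points along the fingers, z is the direction in which the jaws open and shut, and the axes are right-handed (so a half turn about y gives the same grasp; the last joint's range is limited). The gripper opens to 85 mm and grips with 20 to 120 N. Pads are 22 mm wide; open, the fingers measure 114 mm over their backs; the gripper's body (76 mm by 85 mm) begins 54 mm behind the grasp point. The pads swing forward as they close: fully open they stand 13 mm farther back than shut.
Start: joints at [1.119, 0.351, 1.652, -0, 1.139, -0.085], TCP at [0.197, 0.513, 0.231] pointing down, gripper open.
Joint ranges: [-2.75, 2.75], [-0.79, 2.1], [0.01, 2.65], [-1.57, 4.71], [0.07, 3.14], [-2.87, 2.87]. Speed limits (rad/s): [2.22, 2.22, 2.79, 3.14, 3.14, 3.14].

### API

Orientations are given as [roll, pitch, yaw] about the fixed x, y, z axes, in that order (R = Rz(yaw) Ry(pitch) Rx(roll)).
In Python, from plant import readout, viewer, hand_in gives the robot as it stands.
- The arm moves only by the tool arm_command, never from a script. Its argument "plan" is a list of rows, each a list of 2 entries, a list of its own where there are three numbers: the shift along the tool's x, y, z in m, then the turn, a rotation vector about the tool's x, y, z in degrees. A call has 1 to 20 rows; each row shifts and turns the pose as measured when the row begins, along the tool's axes as they then stand; what a row does not reach is not made up. A row lasts 1/10 s, in which the tool goes at most 50 mm and 8.59 degrees, less where a joint would pass 70% of its speed; a pose out of reach is approached as far as the arm can. A call is refused whole if a number of a shift passes 0.05 or a number of a turn 8.59, either way. A call with a gripper value outside its range is refused whole. "gripper" is the closure, from 0 (fully open) to 1 (shut), set as the call begins (left out, the last holds). The fingers move at their own pace and stop on an object; "force" is the grip in N (left out, the last holds). Time passes only in rows, so rows that do not move let the fingers close. It gives the time, the measured TCP pose, the force and the opening at its end, in the units of the state.
- readout.get_obs(): the state, without advancing time (a new reading comes with each control period).
- viewer.get_image(name): name is "scene" or "top" or "wrist"; returns a dict with "image" (384x512x3 uint8, red, green, blue), "z_map" (384x512 float32, m along the optical axis (not along the pixel's ray), 0 where there is no reading), "intrinsics" (3x3 intrinsics, pixels), "k1" (the pictures are not rectified: a ray, as slopes to the right and down, at radius r is drawn at 1 + k1 r^2 times it, then the intrinsics apply), "origin" and "attitude" of the camera in the world. Camera axes: x right, y down, z forward; pixel columns grow to the right and rows downward; lengths in m; the calibration is good to about 2 mm. A picture is of the moment at which its call begins.
- hand_in(): hands the job in, once; it reports no verdict.
The state is a dict: "t": time; "joint_positions": joint angles; "joint_vel": joint speeds; "tau": joint torques, N m; "eef_pos": TCP position; "orientation": TCP orientation; "force": force on the tool from outside, world axes, zero at the start; "torque": the same for the moment, N m; "gripper_width": finger opening in m.
Only numpy, scipy, OpenCV 4.12 (cv2) and the standard library are available. Lean on these libraries where they do the work, as an engineer would, in place of code of your own. Each camera call takes 0.05 s, during which the arm holds its last target.

### The job

In the school broadcasting room three compact tablets lie tipped down on the front bars of their desk stands. Gently tip the tablet in the blue case up on its far edge so that it stands leaning back against the backrest of its own stand, without lifting it out of the stand, and let go. Leave the red and the green tablet as they lie.

Things in the scene. Friction and masses are not known exactly. Their poses are not given: they have to be found in the camera images.
- blue_tablet: Tablet in blue case, two yellow stripes: slab 120 (x) by 150 (y) by 10 mm (z), 0.2-0.4 kg, screen down at 35 degrees, near edge raised. Origin: middle of its low far edge, underside, at the foot of the backrest. From it the slab runs 120 mm along its -x to the free near edge (74 mm above table, overhanging the bar 35 mm) and 10 mm along +z (up; 35 degrees off vertical now, 102 once leaning back).
- blue_stand: Fixed stand of the blue tablet. Origin: on the table under the foot line of the backrest; x level from front bar to backrest, y along it, z up. Floor plate 5 mm thick, x -85 to 65 mm, 130 mm wide. Backrest 120 mm wide, 8 thick, rises at x = 0, leans 12 degrees to +x, top 98 mm above the table. Rubber bar along y at x = -70 mm, 120 mm long, 10 thick, top 50 mm above the table. Free room in front.
- red_tablet: Bystander: the same size of tablet in a red case with white stripes, lying in the same way in a stand of its own like the blue one's; origin and axes as for the blue tablet. Must stay as it lies.
- green_tablet: Bystander: as the red tablet, but in a green case, in a third stand. Must stay as it lies.
Things that resemble listed ones, but are neither listed nor needed, are in the scene too. Leave any pink look-alike of the blue_stand alone.

How it is judged:
By the outcome, as a careful person would: the job done as asked, in the order asked, and still so for the second after the job is handed in, with the robot touching nothing.
It also fails if it takes over 35 s, if anything falls off the work surface, if the arm or the gripper's body presses on something with over 40 N, if the wrist force passes 120 N, or if a joint passes its speed limit or range.

## Working session

There is one attempt and no reset: what is moved stays moved. The work goes in short steps, Python scripts to look and compute and a tool call to move; the robot and the scene stay as the last step left them, time stands still between calls to the robot, and variables do not carry over. Pictures are saved under pics/ and viewed, and the job is handed in when it is done.

Besides the shell and the picture viewer there is one more tool, called by a JSON object that holds its "api" and its "payload". arm_command: Moves the arm, as the interface text tells. Its arguments: {"type":"object","properties":{"plan":{"type":"array"},"gripper":{"type":"number"},"force":{"type":"number"}},"required":["plan"]}

```bash
mkdir -p pics; ls; python3 - <<'E'
from plant import readout, viewer
import cv2, numpy as np
print(readout.get_obs())
for n in ["scene","top","wrist"]:
    d=viewer.get_image(n)
    cv2.imwrite(f"pics/{n}0.png",d["image"][:,:,::-1]); np.savez(f"{n}0.npz",**d)
    print(n,d["intrinsics"].tolist(),d["k1"],d["origin"],d["attitude"])
E
```

```text
pics
{'t': 0.0, 'joint_positions': array([ 1.11937049e+00,  3.51241606e-01,  1.65246986e+00,  5.44641048e-05,
        1.13908808e+00, -8.45913994e-02]), 'joint_vel': array([ 0.00134709, -0.00093103, -0.00017844,  0.00057805, -0.00071615,
        0.00021894]), 'tau': array([ 1.08107888e-03, -5.06110954e+01, -2.91405773e+01, -2.81184339e-05,
        4.54394933e-03,  6.79721282e-06]), 'eef_pos': array([0.19707101, 0.51310772, 0.23073808]), 'orientation': array([-1.57199473e+00,  1.51233905e-04, -3.66857348e-01]), 'force': array([-0.71104358,  0.8582373 ,  0.70131387]), 'torque': array([-0.01869812, -0.01197281, -0.0590021 ]), 'gripper_width': 0.08536760637572957}
scene [[377.84741094199876, 0.0, 253.4532978753861], [0.0, 377.84741094199876, 189.94584717364162], [0.0, 0.0, 1.0]] 0.030955701369255597 [0.93623307 0.30611337 0.87616684] [-2.5669301  -0.00622195  2.20912923]
top [[496.48364723162865, 0.0, 253.9243406994465], [0.0, 496.48364723162865, 189.2659566848366], [0.0, 0.0, 1.0]] -0.18927205519181597 [0.27994743 0.00167712 1.20671657] [-2.94001537  0.00365325 -1.63728001]
wrist [[326.6385328614033, 0.0, 258.4546498312936], [0.0, 326.6385328614033, 192.48763675114665], [0.0, 0.0, 1.0]] -0.0653865953231681 [0.11884585 0.54202195 0.37352814] [2.81082461e+00 1.21786831e-03 1.20288604e+00]
```

View pics/scene0.png

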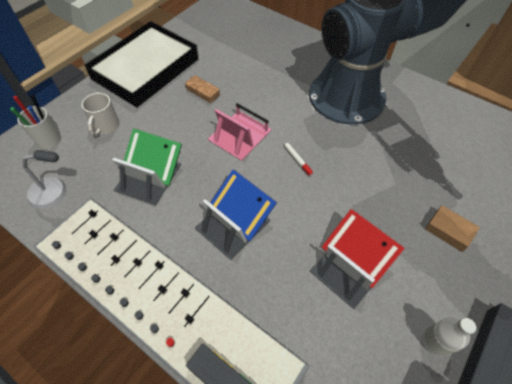

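View pics/top0.png

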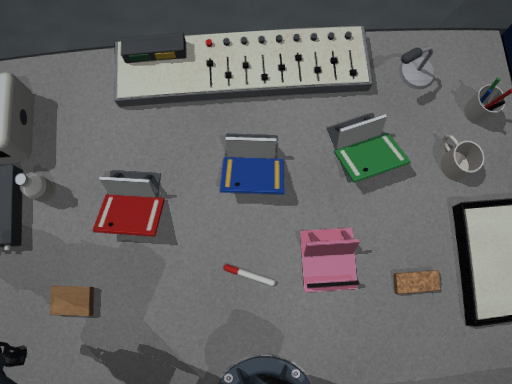

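View pics/wrist0.png

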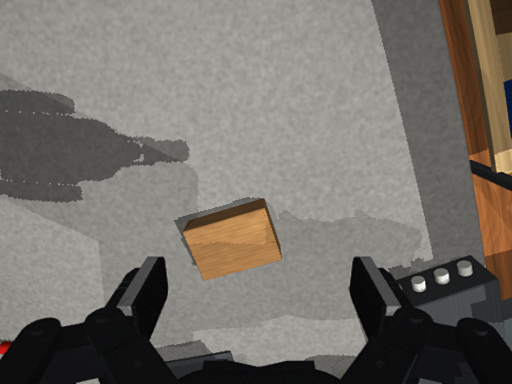

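The top view shows the blue tablet at about (253,175), with its backrest on the far side at (250,147). Red is at (130,213), green at (371,156), and the pink look-alike at (330,260). Next I'll measure the blue one from depth.

```bash
cat > h.py <<'E'
import numpy as np, cv2
from scipy.spatial.transform import Rotation as R
def cloud(d):
    K=d["intrinsics"];k1=float(d["k1"]);z=d["z_map"];h,w=z.shape
    u,v=np.meshgrid(np.arange(w),np.arange(h))
    pts=np.stack([u,v],-1).reshape(-1,1,2).astype(float)
    n=cv2.undistortPointsIter(pts,K,np.array([k1,0,0,0.]),None,None,(3,100,1e-10)).reshape(h,w,2)
    P=np.dstack([n*z[...,None],z])
    Rm=R.from_euler('xyz',d["attitude"]).as_matrix()
    return P@Rm.T+d["origin"]
def project(d,X):
    Rm=R.from_euler('xyz',d["attitude"]).as_matrix()
    p=(np.asarray(X)-d["origin"])@Rm; n=p[:,:2]/p[:,2:]
    n=n*(1+float(d["k1"])*(n**2).sum(1,keepdims=True)); K=d["intrinsics"]
    return n*[K[0,0],K[1,1]]+[K[0,2],K[1,2]]
E
python3 - <<'E'
from h import *
for n in ["top","scene"]:
    d=dict(np.load(f"{n}0.npz")); C=cloud(d); im=d["image"].astype(int); hsv=cv2.cvtColor(d["image"],cv2.COLOR_RGB2HSV)
    print(n,"table z near", np.median(C[200:230,200:230,2]) if n=="top" else np.median(C[180:190,330:340,2]))
    m=((hsv[...,0]>100)&(hsv[...,0]<130)&(hsv[...,1]>150))|((hsv[...,0]>18)&(hsv[...,0]<32)&(hsv[...,1]>110))
    box=np.zeros_like(m)
    if n=="top": box[150:200,215:292]=1
    else: box[165:245,195:285]=1
    m=(m&box&(d["z_map"]>0)).astype(np.uint8); m=cv2.morphologyEx(m,cv2.MORPH_CLOSE,np.ones((3,3)))
    P=C[m>0]; P=P[P[:,2]>.0]
    c=np.median(P,0); 
    for _ in range(5):
        A=P-P.mean(0); nn=np.linalg.svd(A,full_matrices=False)[2][2]; nn*=np.sign(nn[2]); r=A@nn; P=P[abs(r)<max(2*r.std(),.002)]
    print(len(P),"mean",P.mean(0),"normal",nn,"tilt",np.degrees(np.arccos(nn[2])),"yaw of low dir",np.degrees(np.arctan2(nn[1],nn[0])),"std",r.std())
    yaw=np.arctan2(nn[1],nn[0]); x=np.array([np.cos(yaw),np.sin(yaw),0]); y=np.array([-x[1],x[0],0]); dn=np.cross(y,nn)
    for ax,nm in((dn,"down"),(y,"y")):
        s=P@ax; print(nm,ax,np.percentile(s,[0.5,2,50,98,99.5]))
    rc=cv2.minAreaRect((np.stack([P@dn,P@y],1)).astype(np.float32)); print("rect",rc)
    ctr=rc[0][0]*dn+rc[0][1]*y+(P.mean(0)@nn)*nn
    print("top-face centre",ctr,"z range",P[:,2].min(),P[:,2].max())
E
```

```text
top table z near -0.0008261350128183631
1872 mean [ 0.55161844 -0.00862466  0.04956557] normal [ 0.56960332 -0.05946426  0.81976586] tilt 34.93863772783161 yaw of low dir -5.95985673193336 std 0.0013219475396831148
down [ 0.81533493 -0.08511764 -0.57269882] [0.3651686  0.36702376 0.42058078 0.48237402 0.48596418]
y [0.10383164 0.99459489 0.        ] [-0.02450765 -0.02214609  0.04855924  0.11964127  0.12180638]
rect ((0.4247659742832184, 0.049222372472286224), (0.14788728952407837, 0.1255008727312088), 89.5949935913086)
top-face centre [ 0.55384518 -0.0083293   0.04803977] z range 0.009820624014085011 0.08425790099550179
scene table z near 0.0014939245840138726
1975 mean [ 0.55287538 -0.00579287  0.05201578] normal [ 0.57187885 -0.05699193  0.81835597] tilt 35.0794424428057 yaw of low dir -5.691154068121959 std 0.001288499403269435
down [ 0.81432221 -0.08115319 -0.57471167] [0.36833115 0.37043161 0.42039711 0.47187376 0.47967473]
y [0.09916612 0.99507089 0.        ] [-0.02739645 -0.02451867  0.05035593  0.1171611   0.11893678]
rect ((0.425767719745636, 0.04571155458688736), (0.1163315698504448, 0.14781583845615387), 0.0715620294213295)
top-face centre [ 0.55659272 -0.00953056  0.04915775] z range 0.01471290030240846 0.08396014109620908
```

The two cameras agree to about 2–3 mm. The blue foot line is near (0.598, -0.013), the tilt is 35° (as given) and the yaw is about -5.8°. The plan is to put partly open jaws loosely around the near edge, swing it along the arc, then open and back off along the slab.

```bash
cat >> h.py <<'E'
YAW=np.radians(-5.8); O=np.array([.5985,-.0134,.0055])
def tabpose(th,px,pz,py=0.,o=O):
    """tool aligned with slab; th = deg of z_t off vertical (35..102); px,py,pz in slab frame m"""
    a=np.radians(th); c,s=np.cos(YAW),np.sin(YAW)
    z=np.array([np.sin(a)*c,np.sin(a)*s,np.cos(a)]); y=np.array([-s,c,0]); x=np.cross(y,z)
    p=o+px*x+py*y+pz*z
    return p,np.stack([-y,x,z],1)
def obs():
    from plant import readout
    o=readout.get_obs(); return o["eef_pos"],R.from_euler('xyz',o["orientation"]).as_matrix(),o
def rows(p0,R0,poses):
    out=[];p,M=p0,R0
    for q,N in poses:
        d=np.round(M.T@(q-p),4); r=np.round(R.from_matrix(M.T@N).as_rotvec(degrees=True),2)
        assert abs(d).max()<=.05 and np.abs(r).max()<=8.59,(d,r)
        out.append([d.tolist(),r.tolist()]); p=p+M@d; M=M@R.from_rotvec(r,degrees=True).as_matrix()
    return out
def interp(p0,R0,p1,R1,n):
    rv=R.from_matrix(R0.T@R1).as_rotvec()
    return [(p0+(p1-p0)*k/n,R0@R.from_rotvec(rv*k/n).as_matrix()) for k in range(1,n+1)]
E
python3 - <<'E'
from h import *
p,M,o=obs()
# arc about base to y=0 side
th0=np.arctan2(p[1],p[0]);r0=np.hypot(p[0],p[1]);poses=[];n=16
p1,M1=tabpose(90,0,0)
down=lambda psi:M
for k in range(1,n+1):
    f=k/n; t=th0*(1-f)+0*f; r=r0+(.40-r0)*f; z=p[2]+(.28-p[2])*min(1,2*f)
    psi=-.3669+f*(YAW-np.pi/2+.3669)
    poses.append((np.array([r*np.cos(t),r*np.sin(t),z]),R.from_euler('xyz',[-np.pi/2,0,psi]).as_matrix()))
rr=rows(p,M,poses); print(rr)
for th,px in((35,-.165),(35,-.104)): print(tabpose(th,px,.005)[0])
E
```

```text
[[[0.0406, -0.0061, -0.0109], [0.05, 4.68, -0.0]], [[0.04, -0.0062, -0.0106], [-0.0, 4.67, -0.0]], [[0.0394, -0.0061, -0.0103], [-0.0, 4.68, -0.0]], [[0.0387, -0.0061, -0.0101], [-0.0, 4.67, -0.0]], [[0.0381, -0.0062, -0.0098], [-0.0, 4.68, -0.0]], [[0.0374, -0.0061, -0.0096], [-0.0, 4.67, -0.0]], [[0.0368, -0.0062, -0.0093], [-0.0, 4.67, -0.0]], [[0.0362, -0.0061, -0.0091], [-0.0, 4.68, -0.0]], [[0.0355, 0.0, -0.0089], [0.0, 4.67, -0.0]], [[0.0348, -0.0, -0.0087], [0.0, 4.67, -0.0]], [[0.0342, -0.0, -0.0085], [0.0, 4.68, -0.0]], [[0.0335, -0.0, -0.0083], [0.0, 4.67, -0.0]], [[0.0329, -0.0, -0.0081], [0.0, 4.67, -0.0]], [[0.0323, -0.0, -0.0079], [0.0, 4.68, -0.0]], [[0.0316, -0.0, -0.0077], [0.0, 4.67, -0.0]], [[0.0309, -0.0, -0.0076], [0.0, 4.68, -0.0]]]
[ 4.66885037e-01 -3.10396038e-05  1.04235872e-01]
[ 0.51659751 -0.00508065  0.06924771]
```

{"api": "arm_command", "payload": {"plan": [[[0.04, -0.006, -0.011], [0, 4.7, 0]], [[0.04, -0.006, -0.011], [0, 4.7, 0]], [[0.039, -0.006, -0.01], [0, 4.7, 0]], [[0.039, -0.006, -0.01], [0, 4.7, 0]], [[0.038, -0.006, -0.01], [0, 4.7, 0]], [[0.037, -0.006, -0.01], [0, 4.7, 0]], [[0.037, -0.006, -0.009], [0, 4.7, 0]], [[0.036, -0.006, -0.009], [0, 4.7, 0]], [[0.035, 0, -0.009], [0, 4.7, 0]], [[0.035, 0, -0.009], [0, 4.7, 0]], [[0.034, 0, -0.008], [0, 4.7, 0]], [[0.033, 0, -0.008], [0, 4.7, 0]], [[0.033, 0, -0.008], [0, 4.7, 0]], [[0.032, 0, -0.008], [0, 4.7, 0]], [[0.032, 0, -0.008], [0, 4.7, 0]], [[0.031, 0, -0.008], [0, 4.7, 0]]], "gripper": 0.72}}

```text
t: 1.75
eef_pos: [0.3907, -0.0185, 0.2791]
orientation: [-1.573, -0.004, -1.726]
force: [0.3, 0.3, 0.6]
gripper_width: 0.0237
```

```bash
python3 - <<'E'
from h import *
p,M,o=obs(); print(o["joint_positions"])
q,N=tabpose(35,-.19,.005); print(q)
for r in rows(p,M,interp(p,M,q,N,11)): print(r)
E
```

```text
[-0.16382787 -0.00313935  1.95860757 -0.00403222  1.18798955 -0.00672719]
[0.44651107 0.00203847 0.11857528]
[[-0.0027, 0.0146, 0.0047], [5.01, -0.25, 0.15]]
[[-0.0026, 0.0149, 0.0035], [5.01, -0.25, 0.16]]
[[-0.0026, 0.0152, 0.0022], [5.01, -0.26, 0.15]]
[[-0.0025, 0.0153, 0.0008], [5.01, -0.25, 0.15]]
[[-0.0025, 0.0154, -0.0005], [5.01, -0.25, 0.16]]
[[-0.0024, 0.0153, -0.0018], [5.0, -0.25, 0.15]]
[[-0.0024, 0.015, -0.0031], [5.01, -0.25, 0.15]]
[[-0.0024, 0.0147, -0.0045], [5.01, -0.25, 0.16]]
[[-0.0024, 0.0143, -0.0056], [5.01, -0.26, 0.15]]
[[-0.0024, 0.0138, -0.0069], [5.01, -0.25, 0.16]]
[[-0.0023, 0.013, -0.0081], [5.01, -0.25, 0.15]]
```

{"api": "arm_command", "payload": {"plan": [[[-0.0027, 0.0146, 0.0047], [5, -0.25, 0.15]], [[-0.0026, 0.015, 0.0035], [5, -0.25, 0.15]], [[-0.0026, 0.015, 0.002], [5, -0.25, 0.15]], [[-0.0025, 0.015, 0.001], [5, -0.25, 0.15]], [[-0.0025, 0.015, -0.0005], [5, -0.25, 0.15]], [[-0.0025, 0.015, -0.002], [5, -0.25, 0.15]], [[-0.0025, 0.015, -0.003], [5, -0.25, 0.15]], [[-0.0025, 0.015, -0.0045], [5, -0.25, 0.15]], [[-0.0025, 0.014, -0.0055], [5, -0.25, 0.15]], [[-0.0025, 0.014, -0.007], [5, -0.25, 0.15]], [[-0.0023, 0.013, -0.008], [5, -0.25, 0.15]], [[0, 0, 0], [0, 0, 0]]]}}

```text
t: 2.95
eef_pos: [0.424, 0.0061, 0.1714]
orientation: [-0.932, 0.057, -1.658]
force: [0.6, -0.2, -0.6]
gripper_width: 0.0238
```

```bash
python3 - <<'E'
from h import *
from plant import viewer
p,M,o=obs(); print(p,o["joint_positions"])
for n in ["scene","wrist","top"]:
    d=viewer.get_image(n); im=d["image"][:,:,::-1].copy(); cv2.imwrite(f"pics/{n}1.png",im); np.savez(f"{n}1.npz",**d)
for q,N in (tabpose(35,-.19,.005),tabpose(35,-.104,.005)):
    print(M.T@(q-p), R.from_matrix(M.T@N).as_rotvec(degrees=True))
E
```

```text
[0.4239639  0.00614543 0.17142528] [-0.14677136  0.02495598  2.42052578  0.93780272  0.1012221  -0.9494668 ]
[ 0.00515154  0.05587185 -0.01304463] [18.4412259  -1.78312327 -2.88554499]
[0.0089789  0.13734883 0.0142107 ] [18.4412259  -1.78312327 -2.88554499]
```

View pics/wrist1.png

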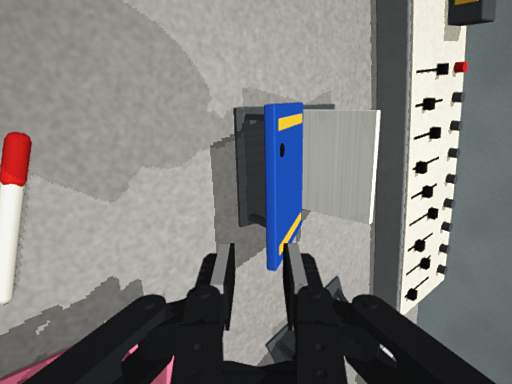

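View pics/scene1.png

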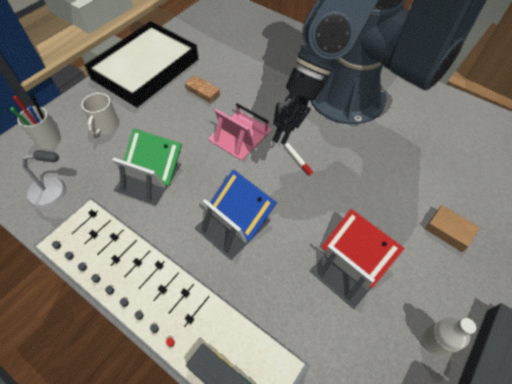

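The wrist is near its j5 limit, so it can't pitch to 35°. I'll use a steeper tool (about 70°) with wider jaws instead, and first check the slab model by overlaying it on the images.

```bash
python3 - <<'E'
from h import *
outs=[]
for n,box in (("top0",(150,120,110,110)),("scene1",(180,150,120,110)),("wrist1",(200,80,200,210))):
    d=dict(np.load(n+".npz")); im=d["image"][:,:,::-1].copy()
    o,N=tabpose(35,0,0); x,y,z=N[:,1],-N[:,0],N[:,2]
    x0,y0,w,h=[200,110,110,110] if n=="top0" else box
    S=3; big=cv2.resize(im[y0:y0+h,x0:x0+w],None,fx=400/w,fy=400/w,interpolation=cv2.INTER_CUBIC)
    for zz,c in((.01,(0,255,255)),(0,(0,255,0))):
        P=[o+a*x+b*y+zz*z for a,b in((0,-.075),(0,.075),(-.12,.075),(-.12,-.075))]
        q=((project(d,P)-[x0,y0]+.5)*400/w).astype(np.int32); cv2.polylines(big,[q],True,c,1)
    outs.append(cv2.copyMakeBorder(big,0,max(0,400-big.shape[0]),0,0,cv2.BORDER_CONSTANT)[:400])
cv2.imwrite("pics/ov.png",cv2.resize(np.hstack(outs),(795,265),interpolation=cv2.INTER_AREA))
cv2.imwrite("pics/ov2.png",np.hstack(outs[:2]))
E
```

```text
(no output)
```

View pics/ov2.png

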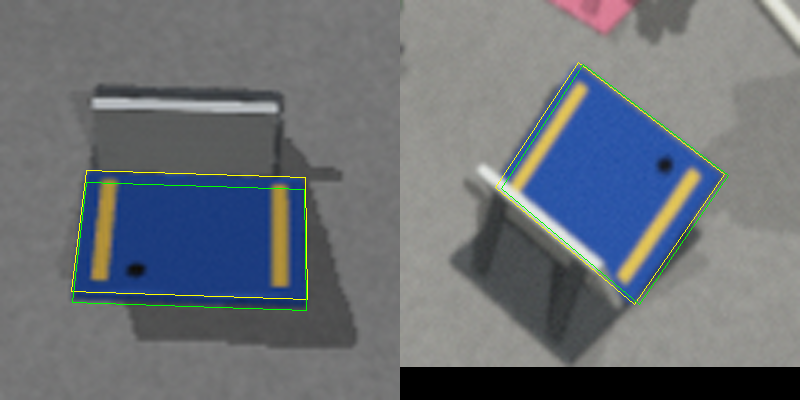

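View pics/ov.png

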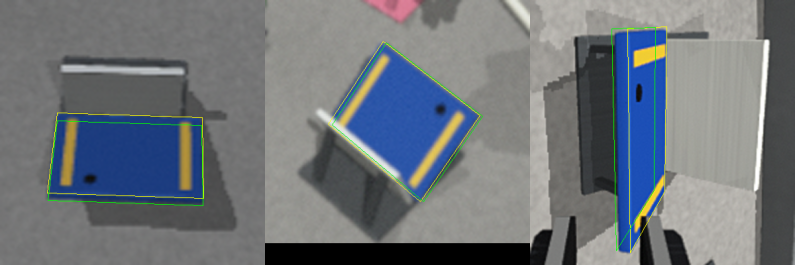

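The overlay matches within about 2 mm in all three views (near edge at the bottom in top, right in scene, centre in wrist). Next comes the pre-contact pose at 70°.

```bash
cat >> h.py <<'E'
def corner(th=35,o=O): return tabpose(th,-.12,0,o=o)[0]
def jaw(th,phi,d,c,o=O):
    """tool pitch phi, slab at th; TCP = edge corner + d along tool y + c along tool z"""
    N=tabpose(phi,0,0)[1]; return corner(th,o)+d*N[:,1]+c*N[:,2],N
E
python3 - <<'E'
from h import *
p,M,o=obs()
print(corner())
a=jaw(35,72,-.06,.015); b=jaw(35,72,.015,.015); print(a[0],b[0])
print("A"); print(rows(p,M,interp(p,M,*a,6)))
E
```

```text
[ 0.50070497 -0.00346634  0.07432917]
[ 0.49645169 -0.00303431  0.13602782] [ 0.51950931 -0.00537642  0.06469858]
A
[[[0.0008, 0.012, 0.0062], [-3.1, -0.12, -0.54]], [[0.0006, 0.0116, 0.0068], [-3.1, -0.13, -0.54]], [[0.0006, 0.0113, 0.0074], [-3.1, -0.12, -0.54]], [[0.0005, 0.0109, 0.008], [-3.09, -0.13, -0.53]], [[0.0003, 0.0104, 0.0086], [-3.1, -0.12, -0.54]], [[0.0004, 0.0099, 0.0091], [-3.1, -0.12, -0.54]]]
```

{"api": "arm_command", "payload": {"plan": [[[0.001, 0.012, 0.006], [-3.1, -0.1, -0.5]], [[0.001, 0.012, 0.007], [-3.1, -0.1, -0.5]], [[0.001, 0.011, 0.007], [-3.1, -0.1, -0.5]], [[0, 0.011, 0.008], [-3.1, -0.1, -0.5]], [[0, 0.01, 0.009], [-3.1, -0.1, -0.5]], [[0, 0.01, 0.009], [-3.1, -0.1, -0.5]], [[0, 0, 0], [0, 0, 0]]], "gripper": 0.53}}

```text
t: 3.8
eef_pos: [0.4907, -0.003, 0.1444]
orientation: [-1.216, 0.004, -1.673]
force: [0.2, -0.4, -0.3]
gripper_width: 0.0399
```

```bash
python3 - <<'E'
from h import *
p,M,o=obs(); print(p,o["joint_positions"],o["gripper_width"])
for ph in (70,75,80):
    b=jaw(35,ph,.015,.015); print(ph,M.T@(b[0]-p),R.from_matrix(M.T@b[1]).as_rotvec(degrees=True))
E
```

```text
[ 0.49072429 -0.00300331  0.14438334] [-0.10343657  0.2413722   2.1174829   0.0107449   0.42790825 -0.00891023] 0.0398523418688119
70 [-2.36730282e-04  8.42439434e-02 -7.39710354e-05] [-0.33164245 -0.16760067 -0.212007  ]
75 [-0.00022812  0.08548627 -0.00144559] [-5.33163317 -0.15825041 -0.21919463]
80 [-0.00021966  0.08660432 -0.00292026] [-10.33162389  -0.14868643  -0.22611352]
```

{"api": "arm_command", "payload": {"plan": [[[0, 0.014, 0], [0, 0, 0]], [[0, 0.014, 0], [0, 0, 0]], [[0, 0.014, 0], [0, 0, 0]], [[0, 0.014, 0], [0, 0, 0]], [[0, 0.014, 0], [0, 0, 0]], [[0, 0.01, 0], [0, 0, 0]], [[0, 0, 0], [0, 0, 0]]]}}

```text
t: 4.5
eef_pos: [0.5172, -0.0078, 0.0685]
orientation: [-1.207, -0.002, -1.676]
force: [0.1, -0.6, -0.1]
gripper_width: 0.0403
```

```bash
python3 - <<'E'
from h import *
from plant import viewer
ims=[]
for n in ["scene","wrist"]:
    d=viewer.get_image(n); im=d["image"][:,:,::-1].copy(); ims.append(im)
cv2.imwrite("pics/c2.png",np.hstack([cv2.resize(ims[0][140:270,170:300],(390,390),interpolation=cv2.INTER_CUBIC),cv2.resize(ims[1],(400,390))]))
p,M,o=obs(); print(p,o["joint_positions"],o["force"],o["gripper_width"])
b=jaw(35,70,.015,.015); print(M.T@(b[0]-p),R.from_matrix(M.T@b[1]).as_rotvec(degrees=True))
E
```

```text
[ 0.51742674 -0.0077286   0.06942924] [-0.10381286  0.43615106  2.10146638 -0.00903955  0.23943269  0.00961341] [ 0.10094482 -0.37229578  0.41805933] 0.03975431372745172
[-0.00256641  0.00455985  0.00055928] [-0.88721069 -0.18732008  0.17416276]
```

View pics/c2.png

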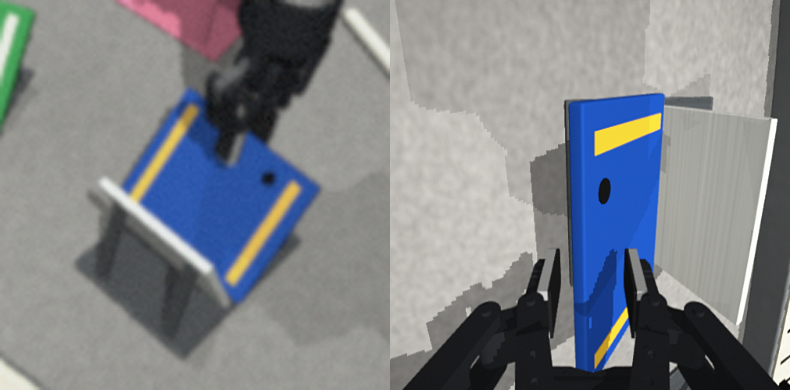

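```bash
python3 - <<'E'
from h import *
d=dict(np.load("top0.npz")); C=cloud(d)
P=C[138:157,230:272].reshape(-1,3)
c,s=np.cos(YAW),np.sin(YAW); o=O*[1,1,0]
q=(P-o)@np.array([[c,-s,0],[s,c,0],[0,0,1]])
for lo in range(10,100,10):
    k=(q[:,2]>lo/1e3)&(q[:,2]<(lo+10)/1e3)
    if k.sum()>3: print(lo,k.sum(),np.median(q[k,0]),np.median(q[k,2]))
E
```

```text
10 38 0.008466083208495498 0.01638858525368625
20 82 0.009684820827773005 0.02524586979145793
30 77 0.011725125394083982 0.034995500004562974
40 89 0.01376648315807317 0.04543153987999782
50 77 0.016139812055653974 0.05452710593198651
60 89 0.01809278623788987 0.06436262890463484
70 92 0.02023030286272231 0.07548728706449237
80 86 0.022536329350330644 0.08503830071509821
90 163 0.026360255025084493 0.09546592243258334
```

Now the near edge sits between the jaws, with one finger below it and one above it, and no force. The front face of the backrest is about 6 mm beyond the foot line, so the foot will slide only about 4 mm during the swing. Starting the arc.

```bash
cat >> h.py <<'E'
def arcpose(th,d=.012,w=.040,ex=0.):
    f=(th-35)/67; o=O+np.array([np.cos(YAW)*-.004,np.sin(YAW)*-.004,.002])*f
    return jaw(th,69.5+31*f,d,w/2+ex,o)
def go(ths,**k):
    p,M,o=obs(); r=rows(p,M,[arcpose(t,**k) for t in ths])
    print("[" + ", ".join(str([[round(x,3) if 0 else round(x,4) for x in a],[round(x,1) for x in b]]) for a,b in r)+"]")
E
python3 -c "
from h import *
go([35,37,39,41,43,45,47,49,51,53])"
```

```text
[[[-0.0026, 0.0015, 0.0057], [-0.4, -0.2, 0.2]], [[0.0, -0.0021, 0.0032], [-0.9, 0.0, 0.0]], [[0.0, -0.002, 0.0033], [-0.9, 0.0, -0.0]], [[0.0, -0.002, 0.0032], [-0.9, 0.0, -0.0]], [[0.0, -0.0019, 0.0034], [-0.9, 0.0, -0.0]], [[0.0, -0.0018, 0.0033], [-0.9, 0.0, -0.0]], [[0.0, -0.0017, 0.0034], [-0.9, 0.0, -0.0]], [[0.0, -0.0017, 0.0035], [-0.9, 0.0, -0.0]], [[0.0, -0.0016, 0.0034], [-0.9, 0.0, -0.0]], [[0.0, -0.0015, 0.0035], [-0.9, 0.0, -0.0]]]
```

{"api": "arm_command", "payload": {"plan": [[[-0.001, 0.001, 0.003], [-0.2, -0.1, 0.1]], [[-0.001, 0, 0.003], [-0.2, -0.1, 0.1]], [[0, -0.002, 0.003], [-0.9, 0, 0]], [[0, -0.002, 0.0035], [-0.9, 0, 0]], [[0, -0.002, 0.0035], [-0.9, 0, 0]], [[0, -0.002, 0.0035], [-0.9, 0, 0]], [[0, -0.002, 0.0035], [-0.9, 0, 0]], [[0, -0.002, 0.0035], [-0.9, 0, 0]]]}}

```text
t: 5.4
eef_pos: [0.54, -0.0075, 0.0925]
orientation: [-1.311, 0.0, -1.67]
force: [-1.1, 0.3, -1.5]
gripper_width: 0.04
```

```bash
python3 - <<'E'
from h import *
from plant import viewer
ims=[]
for n in ["scene","wrist"]:
    d=viewer.get_image(n); im=d["image"][:,:,::-1].copy(); ims.append(im)
cv2.imwrite("pics/c3.png",np.hstack([cv2.resize(ims[0][140:270,170:300],(390,390),interpolation=cv2.INTER_CUBIC),cv2.resize(ims[1],(400,390))]))
p,M,o=obs(); print(p,o["joint_positions"],o["force"],o["gripper_width"])
for t in (39,41,43,45,47,49):
    b=arcpose(t); print(t,M.T@(b[0]-p),R.from_matrix(M.T@b[1]).as_rotvec(degrees=True))
E
```

```text
[ 0.54059313 -0.00754468  0.09278602] [-1.00384026e-01  4.36706552e-01  1.96807425e+00  1.39522161e-03
  4.75280801e-01 -1.90085881e-03] [-2.3039093   0.3230626   0.04676974] 0.040570407364201935
39 [-3.97061339e-05  1.28235854e-02 -1.63796093e-02] [ 3.66460326  0.08300459 -0.05178781]
41 [-3.68971116e-05  1.06649849e-02 -1.32245428e-02] [ 2.73923035  0.08341381 -0.05111199]
43 [-3.38738545e-05  8.62469179e-03 -9.99304959e-03] [ 1.81385744  0.08381935 -0.05043403]
45 [-3.06403026e-05  6.70540031e-03 -6.68936163e-03] [ 0.88848453  0.08422122 -0.04975394]
47 [-2.72006622e-05  4.90965453e-03 -3.31780392e-03] [-0.03688838  0.0846194  -0.04907172]
49 [-2.35594006e-05  3.23984508e-03  1.17210844e-04] [-0.96226129  0.08501391 -0.04838736]
```

View pics/c3.png

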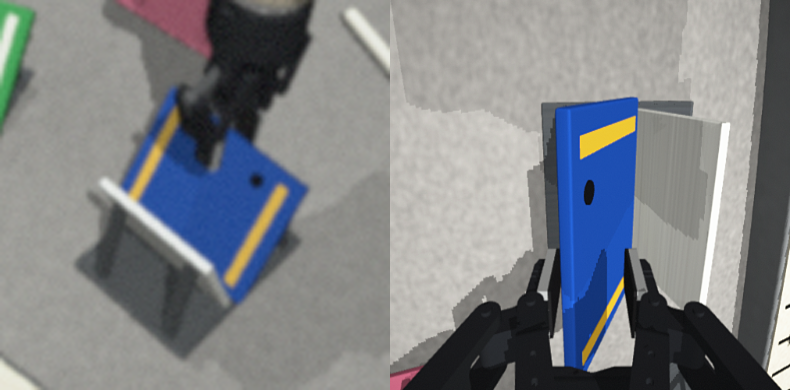

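Contact made: the near edge is rising (about 48° now) at around 2 N. Continuing.

```bash
python3 -c "
from h import *
go([50,52,54,56,58,60,62,64,66,68,70,72])"
```

```text
[[[-0.0, 0.0025, 0.0019], [-1.4, 0.1, -0.1]], [[-0.0, -0.0016, 0.0034], [-0.9, -0.0, 0.0]], [[-0.0, -0.0015, 0.0036], [-0.9, -0.0, 0.0]], [[-0.0, -0.0014, 0.0035], [-0.9, -0.0, 0.0]], [[-0.0, -0.0014, 0.0036], [-0.9, -0.0, 0.0]], [[-0.0, -0.0012, 0.0036], [-0.9, -0.0, 0.0]], [[-0.0, -0.0012, 0.0036], [-0.9, -0.0, 0.0]], [[-0.0, -0.0011, 0.0037], [-0.9, -0.0, 0.0]], [[-0.0, -0.0011, 0.0036], [-0.9, -0.0, 0.0]], [[-0.0, -0.0009, 0.0037], [-0.9, 0.0, 0.0]], [[-0.0, -0.0009, 0.0038], [-0.9, 0.0, 0.0]], [[-0.0, -0.0008, 0.0037], [-0.9, 0.0, 0.0]]]
```

{"api": "arm_command", "payload": {"plan": [[[0, 0.001, 0.002], [-0.9, 0, 0]], [[0, 0, 0.0035], [-0.9, 0, 0]], [[0, -0.001, 0.0035], [-0.9, 0, 0]], [[0, -0.001, 0.0035], [-0.9, 0, 0]], [[0, -0.001, 0.0035], [-0.9, 0, 0]], [[0, -0.001, 0.0035], [-0.9, 0, 0]], [[0, -0.001, 0.0035], [-0.9, 0, 0]], [[0, -0.001, 0.0035], [-0.9, 0, 0]], [[0, -0.001, 0.0035], [-0.9, 0, 0]], [[0, -0.001, 0.0035], [-0.9, 0, 0]]]}}

```text
t: 6.5
eef_pos: [0.5736, -0.0106, 0.1063]
orientation: [-1.48, 0.001, -1.67]
force: [-1.0, 0.5, -1.1]
gripper_width: 0.0399
```

```bash
cat > look.py <<'E'
from h import *
from plant import viewer
import sys
ims=[]
for n in ["scene","wrist","top"]:
    d=viewer.get_image(n); im=d["image"][:,:,::-1].copy(); ims.append(im); np.savez(f"{n}_{sys.argv[1]}.npz",**d)
cv2.imwrite(f"pics/{sys.argv[1]}.png",np.hstack([cv2.resize(ims[0][140:270,170:300],(390,390),interpolation=cv2.INTER_CUBIC),cv2.resize(ims[1],(400,390))]))
p,M,o=obs(); print(p,o["joint_positions"],o["force"],o["gripper_width"])
for t in range(int(sys.argv[2]),int(sys.argv[2])+16,3):
    b=arcpose(t); print(t,np.round(M.T@(b[0]-p),4),np.round(R.from_matrix(M.T@b[1]).as_rotvec(degrees=True),1))
E
python3 look.py c4 60
```

```text
[ 0.57352825 -0.01060341  0.10612892] [-9.99401766e-02  5.12579468e-01  1.75920554e+00  9.29075059e-04
  7.77487683e-01 -1.44619109e-03] [-0.90299533  0.2391505   0.6916046 ] 0.04008056389003099
60 [ 0.0002  0.0033 -0.0151] [ 3.6  0.1 -0. ]
63 [ 0.0002  0.0012 -0.0098] [ 2.3  0.1 -0. ]
66 [ 0.0002 -0.0005 -0.0043] [ 0.9  0.1 -0. ]
69 [ 0.0003 -0.002   0.0012] [-0.5  0.1 -0. ]
72 [ 0.0003 -0.0032  0.0068] [-1.9  0.1 -0. ]
75 [ 0.0003 -0.004   0.0125] [-3.3  0.1 -0. ]
```

View pics/c4.png

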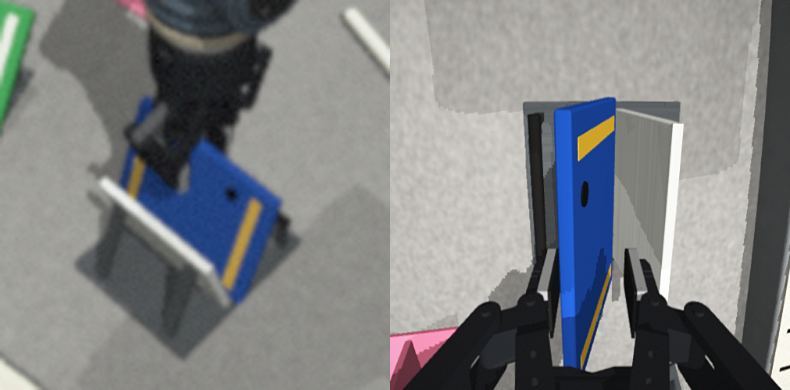

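The slab is at about 68° and resting on the robot-side finger, with the foot still in the stand. Next leg: to about 88°.

```bash
python3 -c "
from h import *
go([70,72,74,76,78,80,82,84,86,88])"
```

```text
[[[0.0003, -0.0024, 0.0031], [-1.0, 0.1, -0.0]], [[-0.0, -0.0009, 0.0037], [-0.9, -0.0, -0.0]], [[-0.0, -0.0007, 0.0038], [-0.9, -0.0, -0.0]], [[-0.0, -0.0006, 0.0038], [-0.9, -0.0, -0.0]], [[-0.0, -0.0006, 0.0037], [-0.9, -0.0, -0.0]], [[-0.0, -0.0005, 0.0038], [-0.9, -0.0, -0.0]], [[-0.0, -0.0004, 0.0039], [-0.9, -0.0, -0.0]], [[-0.0, -0.0004, 0.0038], [-0.9, -0.0, -0.0]], [[-0.0, -0.0002, 0.0038], [-0.9, -0.0, -0.0]], [[-0.0, -0.0002, 0.0039], [-0.9, -0.0, -0.0]]]
```

{"api": "arm_command", "payload": {"plan": [[[0, -0.002, 0.003], [-0.9, 0, 0]], [[0, -0.001, 0.0035], [-0.9, 0, 0]], [[0, -0.001, 0.0035], [-0.9, 0, 0]], [[0, -0.0005, 0.0035], [-0.9, 0, 0]], [[0, -0.0005, 0.0035], [-0.9, 0, 0]], [[0, -0.0005, 0.0035], [-0.9, 0, 0]], [[0, -0.0005, 0.0035], [-0.9, 0, 0]], [[0, 0, 0.0035], [-0.9, 0, 0]], [[0, 0, 0.002], [-0.5, 0, 0]]]}}

```text
t: 7.55
eef_pos: [0.6048, -0.0137, 0.1133]
orientation: [-1.624, 0.001, -1.67]
force: [0.3, -0.5, -0.7]
gripper_width: 0.0401
```

```bash
python3 look.py c5 80
```

```text
[ 0.60440711 -0.0136292   0.113158  ] [-9.97900370e-02  6.08181047e-01  1.56302164e+00  6.73795923e-04
  1.02292514e+00 -1.11539031e-03] [-0.68288652  0.05909571 -0.84247073] 0.040081460837846354
80 [ 0.0003  0.0007 -0.0095] [ 2.7  0.1 -0. ]
83 [ 0.0004 -0.0001 -0.0038] [ 1.3  0.1 -0. ]
86 [ 0.0004 -0.0006  0.002 ] [-0.1  0.1 -0. ]
89 [ 0.0004 -0.0008  0.0077] [-1.5  0.1 -0. ]
92 [ 0.0004 -0.0007  0.0135] [-2.9  0.1 -0. ]
95 [ 0.0004 -0.0003  0.0193] [-4.3  0.1 -0. ]
```

View pics/c5.png

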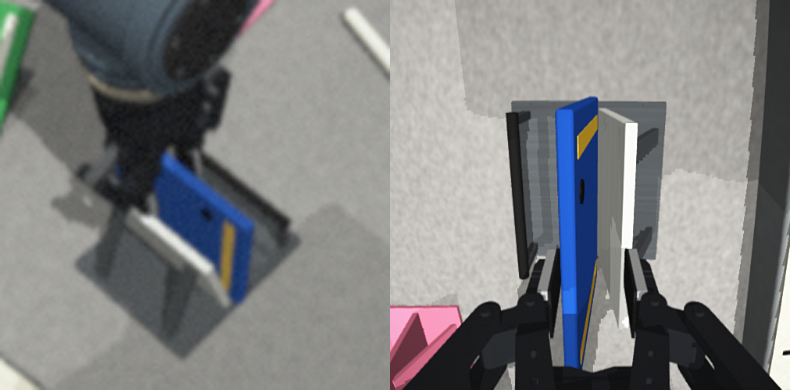

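About 85°, almost vertical. I'll finish slowly past the balance point.

{"api": "arm_command", "payload": {"plan": [[[0, -0.0005, 0.003], [-0.7, 0, 0]], [[0, 0, 0.003], [-0.7, 0, 0]], [[0, 0, 0.003], [-0.7, 0, 0]], [[0, 0, 0.002], [-0.5, 0, 0]], [[0, 0, 0.002], [-0.5, 0, 0]], [[0, 0, 0.0015], [-0.4, 0, 0]], [[0, 0, 0.0015], [-0.4, 0, 0]], [[0, 0, 0.0015], [-0.4, 0, 0]], [[0, 0, 0.0015], [-0.4, 0, 0]]]}}

```text
t: 8.6
eef_pos: [0.6243, -0.0156, 0.1119]
orientation: [-1.713, 0.001, -1.67]
force: [-0.5, 0.5, -0.3]
gripper_width: 0.04
```

```bash
python3 look.py c6 89
```

```text
[ 0.62428626 -0.01556915  0.11182245] [-9.96825324e-02  6.82728913e-01  1.43568209e+00  5.57123265e-04
  1.16444607e+00 -9.94614613e-04] [-0.09215241  0.92210861  0.48426586] 0.040072927426962494
89 [ 0.0004 -0.     -0.0123] [ 3.6  0.1 -0. ]
92 [ 0.0004 -0.0004 -0.0065] [ 2.2  0.1 -0. ]
95 [ 0.0004 -0.0005 -0.0007] [ 0.8  0.1 -0. ]
98 [ 0.0005 -0.0002  0.0051] [-0.6  0.1 -0. ]
101 [0.0005 0.0003 0.0108] [-1.9  0.1 -0. ]
104 [0.0005 0.0012 0.0166] [-3.3  0.1 -0. ]
```

View pics/c6.png

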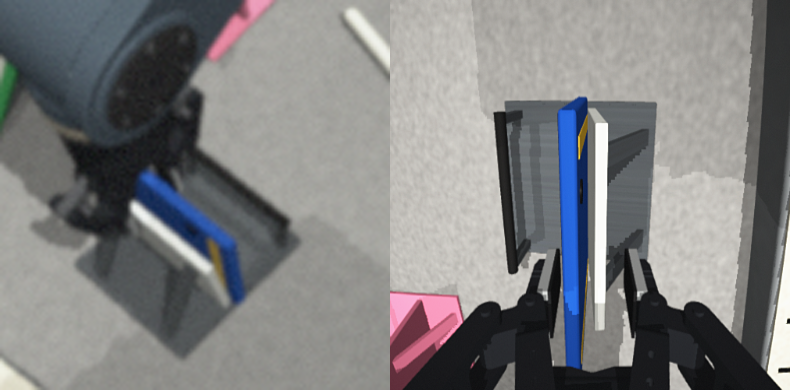

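{"api": "arm_command", "payload": {"plan": [[[0, 0, 0.002], [-0.5, 0, 0]], [[0, 0, 0.002], [-0.5, 0, 0]], [[0, 0, 0.002], [-0.5, 0, 0]], [[0, 0, 0.0015], [-0.4, 0, 0]], [[0, 0, 0.0015], [-0.4, 0, 0]]]}}

```text
t: 9.25
eef_pos: [0.6337, -0.0165, 0.1105]
orientation: [-1.755, 0.001, -1.67]
force: [-0.5, 0.4, -0.6]
gripper_width: 0.0403
```

```bash
python3 look.py c7 95
```

```text
[ 0.6335651  -0.01647793  0.11042356] [-9.96394027e-02  7.20757942e-01  1.37311168e+00  5.10138812e-04
  1.23170894e+00 -9.72966780e-04] [ 0.16959455 -0.41537694 -0.60094168] 0.04039884304917232
95 [ 0.0005 -0.0001 -0.0102] [ 3.3  0.1 -0. ]
98 [ 0.0005 -0.0001 -0.0044] [ 1.9  0.1 -0. ]
101 [0.0005 0.0002 0.0014] [ 0.5  0.1 -0. ]
104 [0.0005 0.0008 0.0072] [-0.9  0.1 -0. ]
107 [0.0005 0.0018 0.013 ] [-2.3  0.1 -0. ]
110 [0.0005 0.0031 0.0187] [-3.7  0.1 -0. ]
```

View pics/c7.png

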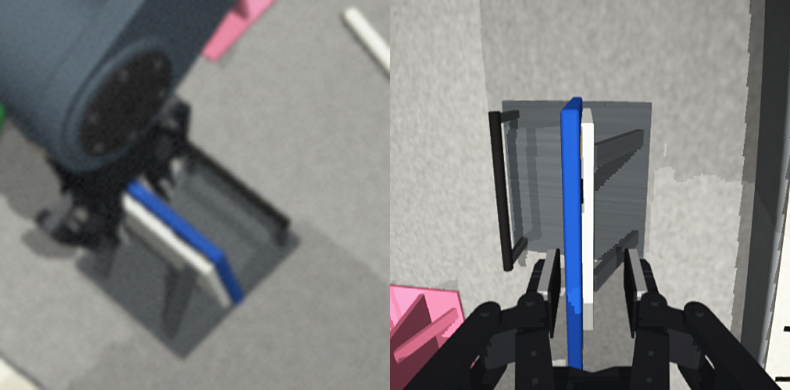

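{"api": "arm_command", "payload": {"plan": [[[0, 0, 0.0015], [0, 0, 0]], [[0, 0, 0.001], [0, 0, 0]], [[0, 0, 0], [0, 0, 0]]]}}

```text
t: 9.7
eef_pos: [0.636, -0.0167, 0.11]
orientation: [-1.755, 0.001, -1.67]
force: [-0.4, 0.1, -0.1]
gripper_width: 0.0405
```

```bash
python3 look.py c8 95; python3 - <<'E'
from h import *
# slab top edge/ underside from wrist depth
d=dict(np.load("wrist_c8.npz")); C=cloud(d); hsv=cv2.cvtColor(d["image"],cv2.COLOR_RGB2HSV)
c,s=np.cos(YAW),np.sin(YAW); q=(C-O*[1,1,0])@np.array([[c,-s,0],[s,c,0],[0,0,1]])
m=(hsv[...,0]>100)&(hsv[...,0]<130)&(hsv[...,1]>150)&(d["z_map"]>0)&(np.abs(q[...,1])<.1)&(np.abs(q[...,0])<.1)&(q[...,2]>0)&(q[...,2]<.2)
P=q[m]; print(len(P),np.percentile(P,[1,10,50,90,99],axis=0))
T=P[P[:,2]>.115]; print("edge", len(T),np.percentile(T,[2,50,98],axis=0))
w=(hsv[...,1]<30)&(hsv[...,2]>190)&(np.abs(q[...,1])<.06)&(q[...,2]>.085)&(q[...,2]<.11)&(q[...,0]>0)&(q[...,0]<.06)
print("backrest top",w.sum(),np.percentile(q[w],[2,50,98],axis=0))
E
```

```text
[ 0.63594386 -0.01669244  0.10999987] [-9.95891954e-02  7.25322870e-01  1.36563705e+00  4.74931042e-04
  1.23467506e+00 -9.17234344e-04] [ 0.10974483 -0.4278167  -0.43784718] 0.040002678828659675
95 [ 0.0005 -0.0001 -0.0126] [ 3.3  0.1 -0. ]
98 [ 0.0005 -0.0001 -0.0068] [ 1.9  0.1 -0. ]
101 [ 0.0005  0.0002 -0.001 ] [ 0.5  0.1 -0. ]
104 [0.0005 0.0009 0.0048] [-0.9  0.1 -0. ]
107 [0.0005 0.0018 0.0106] [-2.3  0.1 -0. ]
110 [0.0005 0.0031 0.0163] [-3.7  0.1 -0. ]
5961 [[ 0.0136056  -0.05473461  0.0567467 ]
 [ 0.02243383 -0.03562383  0.12091013]
 [ 0.02655223  0.02549353  0.12324627]
 [ 0.03017793  0.06775552  0.12427093]
 [ 0.03078553  0.07344794  0.12496579]]
edge 5609 [[ 0.02166569 -0.05269041  0.11992142]
 [ 0.02659307  0.02318714  0.12331414]
 [ 0.03070279  0.07195107  0.12482724]]
backrest top 2273 [[ 0.02651261 -0.03370014  0.09565581]
 [ 0.03009804  0.01712048  0.09715889]
 [ 0.03333584  0.05848061  0.09860885]]
```

View pics/c8.png

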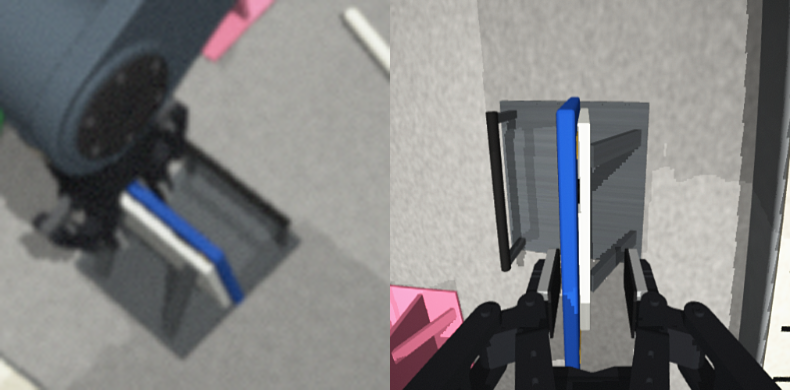

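The near edge is now at x +21 to +31 mm and z 123–124 mm in the stand frame, which matches a full lean-back, and there is no force on the fingers. I'll centre the jaws around the edge and withdraw along the slab.

{"api": "arm_command", "payload": {"plan": [[[0, 0, -0.004], [0, 0, 0]], [[0, 0, -0.004], [0, 0, 0]], [[0, 0, -0.004], [0, 0, 0]], [[0, 0, 0], [0, 0, 0]], [[0, -0.008, 0], [0, 0, 0]], [[0, -0.015, 0], [0, 0, 0]], [[0, -0.02, 0], [0, 0, 0]], [[0, -0.03, 0], [0, 0, 0]], [[0, -0.03, 0], [0, 0, 0]], [[0, -0.03, -0.01], [0, 0, 0]], [[0, -0.02, -0.04], [0, 0, 0]], [[0, 0, -0.04], [0, 0, 0]], [[0, 0, -0.04], [0, 0, 0]], [[0, 0, -0.04], [0, 0, 0]], [[0, 0, 0], [0, 0, 0]]]}}

```text
t: 11.35
eef_pos: [0.4807, -0.0015, 0.3065]
orientation: [-1.75, 0.001, -1.67]
force: [1.0, -0.8, 0.0]
gripper_width: 0.0401
```

```bash
python3 look.py c9 101; python3 - <<'E'
from h import *
a=[]
for n in("scene","top"):
    d=dict(np.load(n+"_c9.npz")); im=d["image"][:,:,::-1]; a.append(im)
    o=O+np.array([-.004*np.cos(YAW),-.004*np.sin(YAW),.002]); o1,N=tabpose(102,0,0,o=o); x,y,z=N[:,1],-N[:,0],N[:,2]
    im=im.copy()
    for zz in(0,.01): cv2.polylines(im,[project(d,[o1+u*x+v*y+zz*z for u,v in((0,-.075),(0,.075),(-.12,.075),(-.12,-.075))]).round().astype(np.int32)],True,(0,255,0),1)
    a[-1]=np.hstack([a[-1],im])
cv2.imwrite("pics/end.png",cv2.resize(np.vstack(a),(800,600),interpolation=cv2.INTER_AREA))
for n in("top","scene"):
    A=dict(np.load(n+"0.npz"));B=dict(np.load(n+"_c9.npz"))
    df=np.abs(A["image"].astype(int)-B["image"]).max(2)
    for nm,bx in (dict(red=(180,245,85,170),green=(125,190,325,420)) if n=="top" else dict(red=(205,300,310,410),green=(120,200,105,190))).items():
        print(n,nm,"px changed",(df[bx[0]:bx[1],bx[2]:bx[3]]>40).sum())
E
```

```text
[ 0.48411915 -0.00202034  0.30508859] [-1.00564939e-01  2.51993033e-01  1.61046060e+00  3.54274765e-04
  1.45840239e+00 -1.22047201e-03] [ 1.05389114 -0.05289359 -0.40529548] 0.040541034778126456
101 [1.000e-04 1.650e-01 1.839e-01] [ 0.2  0.1 -0. ]
104 [1.000e-04 1.657e-01 1.897e-01] [-1.2  0.1 -0. ]
107 [0.0002 0.1666 0.1954] [-2.5  0.1 -0. ]
110 [2.000e-04 1.680e-01 2.011e-01] [-3.9  0.1 -0. ]
113 [2.000e-04 1.696e-01 2.068e-01] [-5.3  0.1 -0. ]
116 [2.000e-04 1.715e-01 2.123e-01] [-6.7  0.1 -0. ]
top red px changed 0
top green px changed 0
scene red px changed 0
scene green px changed 102
```

View pics/end.png

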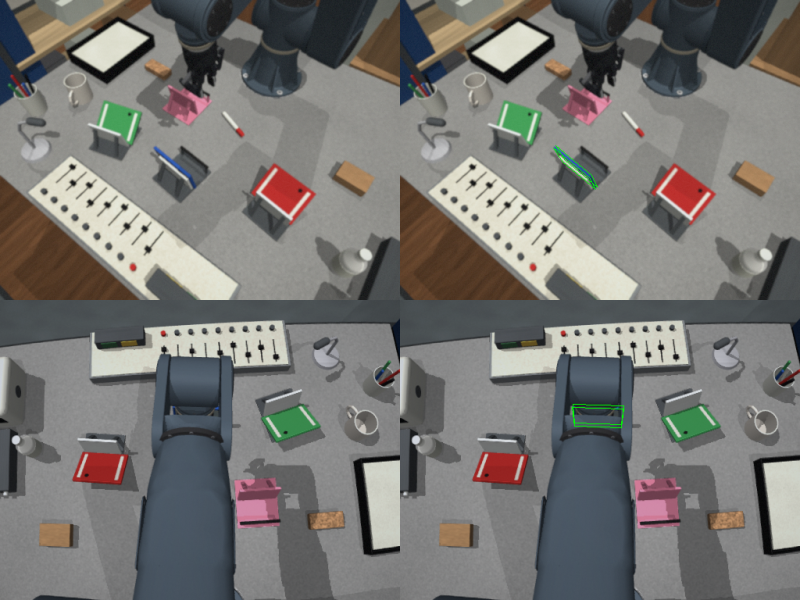

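The blue tablet leans on its backrest (scene view, about (175,167)) and matches the predicted outline. Red and green are unchanged in the top view; the pixels that changed near green in the scene view look like shadow.

{"api": "arm_command", "payload": {"plan": [[[0, 0, 0], [0, 0, 0]], [[0, 0, 0], [0, 0, 0]], [[0, 0, 0], [0, 0, 0]]]}}

```text
t: 11.8
eef_pos: [0.486, -0.0023, 0.3041]
orientation: [-1.751, 0.001, -1.67]
force: [-0.7, 0.2, -0.0]
gripper_width: 0.0407
```

```bash
python3 -c "
from plant import hand_in
print(hand_in())"
```

```text
the job is handed in; nothing more can be done
None
```

The blue tablet now stands leaning back against its own backrest, and the arm has let go and backed clear. I handed the job in at about 11.8 s. I put the jaws loosely around the tablet's near edge (40 mm open, never gripping) and swung the edge up and over. The wrist readings I took during the swing were about 2 N at most.

**Blue tablet:** before I let go, its top edge measured 21–31 mm behind the foot line and 123–124 mm above the table. That matches the position expected for a full lean-back. After I withdrew, the scene picture still matched the predicted outline. In the last top view the arm partly hid the blue tablet, so that check rests on the scene camera alone.

**Red and green tablets:** red showed no changed pixels in either the top or the scene view. Green showed none in the top view. About 100 pixels changed around green in the scene view, which I put down to the arm's shadow.

**Disagreement with the plan:** I had meant to line the tool up with the tablet at 35°. The wrist could not tilt that far, so I used about 70° with the jaws opened wider. The arm touched nothing else that I could see.

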